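# Load a spacer plate into the drill jig

## Task

Load the brass plate lying on the drill jig for drilling, using only your fingertips: push it flat against the jig's long steel rail while it is still in the open part of the jig, then slide it along the rail under the drill bush, past the red spring catch, until it is fully home in the corner against the end stop and the catch has snapped shut behind it. Do not lift or tip the plate off the jig, leave everything else on the bench where it lies, and finish clear of the jig.

Things in the scene. Friction and masses are not known exactly. Their poses are not given: they have to be found in the camera images.
- jig: Drill jig, dark steel, bolted to the bench, cannot move. Origin on the underside; x points across it towards the rail, y along the rail towards the end stop, z up. All 'jig' coordinates below are in mm in this frame, z from the bench top. Base plate x -75..75, y -180..150, top z 10. Lugs with bolts at x -67..-33 stick out to y -209 and 179, bolt heads to z 15.
- rail_mid (a point): Middle of the steel rail's inner face at its foot, jig (45, -15, 10). Rail y -165..135, top z 26, screw heads to z 29.
- stop_face (a point): Foot of the end stop's face, jig (20, 115, 10). Stop x -5..45, top z 26.
- bush_top (a point): Top of the brass drill bush, jig (20, 101, 40), in the bush plate that roofs the corner: x -5..61, y 86..136, underside z 26, top z 34, screw heads to z 38.
- seat (a point): Where the plate's centre must come to lie: jig coordinates (20, 80, 16).
- blank: Brass spacer plate to be loaded, 50 x 70 x 12 mm (its x, y, z), about 0.3 kg, loose on the jig's base plate on the open part before the catch; two small dark holes on its cross line. Origin at the centre of its underside. Home: its long sides along the rail, either way round; its rear end is then at jig y 45.
- blank_center (a point): Centre of that brass plate, half-way up.
- catch (a joint): Angle (rad) of the red spring catch, z 11..21: 0 shut, grows as it swings out away from the rail (stop at 0.25). The plate, sliding along the rail, meets its ramp when the plate's centre is near jig y -13, pushes it out to about 0.08 against a light spring (3 to 8 N along the rail), and it springs back behind the plate's rear end once the plate is within 2 mm of the end stop.
- catch_pivot (a point): Pivot of the catch, jig (-14, 105, 16), on the robot's side of the corner; the arm runs from here towards -y, x -16..-8. A spring block, x -49..-35, y 55..77, up to z 25, stands outside it.
- catch_tooth (a point): Inner tip of the catch's tooth, when shut at jig (0, 41, 16): it overlaps only the outer 5 mm of the plate's rear end. A finger that pushes the rear end must stay between the rail and the tooth (jig x 0..45) so that the tooth can close.
- drilled_plate: A finished brass plate, same size with two more holes, lying on the bench beside the jig; to be left alone. Origin at the centre of its underside.
- caliper: Caliper 74 x 236 x 12 mm lying on the bench, to be left alone.
- bolt_m12: Steel bolt standing on its head, 22 mm wide, 63 mm high, to be left alone.
- spark_plug: Used spark plug, 24 x 70 x 22 mm, lying on the bench, to be left alone.
- nut_m16: Steel hexagon nut 27 mm wide, 13 mm high, to be left alone.
Things that resemble listed ones, but are neither listed nor needed, are in the scene too. Leave any blue or orange look-alike of the blank alone.

How it is judged:
By the outcome, as a careful person would: the job done as asked, in the order asked, and still so for the second after the job is handed in, with the robot touching nothing.
It also fails if it takes over 42 s, if anything falls off the work surface, if the arm or the gripper's body presses on something with over 40 N, if the wrist force passes 120 N, or if a joint passes its speed limit or range.

## Robot

A 6-joint arm with a two-finger parallel gripper is mounted at the origin on a cart in front of the work surface, level with it; the furniture and walls round the work are solid. World frame = base frame: x ahead of the robot, y to its left, z up, the work surface at z = 0. Lengths are in m, angles in rad, forces in N, time in s.
With the tool pointing down it reaches from about 0.3 to 0.75 m from the base axis. Payload 8.5 kg.
Tool frame: the origin (TCP) lies midway between the tips of the shut fingers; the grasp point (between the pads) lies 19 mm behind it; z points along the fingers, y is the line along which they close (so a half turn about z gives the same grasp; the last joint's range is limited). The gripper opens to 88 mm and grips with 3 to 60 N. Pads are 18 mm wide; open, the fingers measure 123 mm over their backs; the gripper's body (75 mm by 187 mm) begins 45 mm behind the grasp point.
Start: joints at [0.968, 0.381, 1.297, -0, 1.464, -0.215], TCP at [0.208, 0.509, 0.239] pointing down, gripper open.
Joint ranges: [-3.11, 3.11], [-0.89, 2.33], [0.22, 2.48], [-1.42, 4.56], [0.17, 2.85], [-2.88, 2.88]. Speed limits (rad/s): [2.39, 2.39, 3.14, 3.14, 3.14, 3.14].

## Interface

Orientations are given as a rotation vector (axis times angle).
In Python, from cell import r, viewer, close_job gives the robot as it stands.
- The arm moves only by the tool servo_tool, never from a script. Its argument "moves" is text: rows parted by semicolons, each of 6 numbers parted by spaces: the shift along the tool's x, y, z normalised to -1 to 1, where 1 is 0.5 m, then the turn, a rotation vector about the tool's x, y, z normalised to -1 to 1, where 1 is 45 degrees. A call has 1 to 8 rows; each row is the pose to reach, as a shift and turn from the pose commanded when the call began, along the tool's axes at that moment; what a row does not reach only later rows make up. A row lasts 1/10 s, in which the tool goes at most 50 mm and 8.59 degrees, less where a joint would pass 70% of its speed; a pose out of reach is approached as far as the arm can. A call with a number of a shift or a turn outside -1 to 1 is refused whole. A call with a gripper value outside its range is refused whole. "fingers" is the opening, from 0 (shut) to 1 (fully open), set as the call begins (left out, the last holds). The fingers move at their own pace and stop on an object; the grip force is fixed at half the most. Time passes only in rows, so rows that repeat a pose let the fingers close. It gives the time, the measured TCP pose, the force, the opening and the grip force at its end, in the units of the state.
- r.observe(): the state, without advancing time (a new reading comes with each control period).
- viewer.grab_frame(name): name is "side" or "top"; returns a dict with "image" (384x512x3 uint8, blue, green, red), "depth" (384x512 float32, m along the optical axis (not along the pixel's ray), 0 where there is no reading), "mtx" (3x3 intrinsics, pixels), "k1" (the pictures are not rectified: a ray, as slopes to the right and down, at radius r is drawn at 1 + k1 r^2 times it, then the intrinsics apply), "R" (3x3) and "t" (3): a world point X has camera coordinates R X + t. Camera axes: x right, y down, z forward; pixel columns grow to the right and rows downward; lengths in m; the calibration is good to about 2 mm. A picture is of the moment at which its call begins.
- close_job(): hands the job in; it is judged then, once.
Trained networks look in a picture, given as the dict that the camera call returned (one of the last four; its "shot" number tells which), for a name from the list of things; names that differ only in an ending like _2 or _b are one class to them, and where a whole thing is asked for, a point or a joint stands for the part that bears it (a point fixed in the world has none). Each returns a list of dicts, best first, with "conf" (0 to 1); they miss things now and then, are a little off and sometimes report something else, mostly with a low value. They report only what shows in the picture. A call takes as long as a camera call. They do not tell look-alikes from the thing itself.
- viewer.recognise(picture, label): "pixel" ([column, row] in pixels, amid what is visible of it).
- viewer.outline_of(picture, label): "mask" (384x512 bool, what is visible of it) and "pixel" ([column, row] in pixels, amid what is visible of it).
- viewer.tip_of(picture, label): "pixel" ([column, row] in pixels: a listed point, or the origin of a listed thing).
The state is a dict: "time_s": time; "q": joint angles; "qvel": joint speeds; "tau": joint torques, N m; "eef_pos": TCP position; "tool_rot": TCP orientation; "ft_force": force on the tool from outside, world axes, zero at the start; "ft_torque": the same for the moment, N m; "width": finger opening in m; "finger_force": force on a finger pad.
Only numpy, scipy, OpenCV 4.12 (cv2) and the standard library are available. Lean on these libraries where they do the work, as an engineer would, in place of code of your own. Each camera call takes 0.05 s, during which the arm holds its last target. There are 200 camera calls.

## Working session

There is one attempt and no reset: what is moved stays moved. The work goes in short steps, Python scripts to look and compute and a tool call to move; the robot and the scene stay as the last step left them, time stands still between calls to the robot, and variables do not carry over. Pictures are saved under pics/ and viewed, at most 10 in all, crops included, and the job is handed in when it is done.

Besides the shell and the picture viewer there is one more tool, called after ">>>" as name(argument=value, ...) on one line, values as JSON. servo_tool: Moves the arm, as the interface text tells. Its arguments: {"type":"object","properties":{"moves":{"type":"string"},"fingers":{"type":"number"}},"required":["moves"]}

```bash
mkdir -p pics; ls; cat > h.py <<'E'
import numpy as np, cv2
from cell import r, viewer, close_job
from scipy.spatial.transform import Rotation as Rn
def und(f,px):
    K=f["mtx"];p=np.atleast_2d(np.array(px,float));d=np.array([f["k1"],0,0,0,0.])
    # x_d = x(1+k1 r^2)
    return cv2.undistortPoints(p[:,None],np.array(K),d)[:,0]
def atz(f,px,z):
    u=und(f,px);R=np.array(f["R"]);t=np.array(f["t"])
    c=-R.T@t;d=np.c_[u,np.ones(len(u))]@R
    s=(z-c[2])/d[:,2];return c+s[:,None]*d
def proj(f,X):
    X=np.atleast_2d(X);R=np.array(f["R"]);rv=cv2.Rodrigues(R)[0]
    return cv2.projectPoints(X.astype(float),rv,np.array(f["t"],float),np.array(f["mtx"]),np.array([f["k1"],0,0,0,0.]))[0][:,0]
def dep(f,px):
    u=und(f,px);P=[]
    for (c,w),q in zip(np.atleast_2d(px),u):
        z=f["depth"][int(round(w)),int(round(c))];P.append(np.array(f["R"]).T@(np.r_[q,1]*z-np.array(f["t"])))
    return np.array(P)
E
python3 - <<'E'
from h import *
fs={n:viewer.grab_frame(n) for n in("top","side")}
cv2.imwrite("pics/a.png",np.vstack([fs["top"]["image"],fs["side"]["image"]])[:, :][:768])
for n,f in fs.items():
    cv2.imwrite(f"pics/{n}.png",f["image"]); print(n,-np.array(f["R"]).T@f["t"],f["k1"])
    for l in ["jig","rail_mid","stop_face","bush_top","blank","blank_center","catch_pivot","catch_tooth","drilled_plate","caliper","bolt_m12","spark_plug","nut_m16"]:
        o=viewer.tip_of(f,l)
        print(l,[(np.round(x["pixel"]).tolist(),round(x["conf"],2),np.round(dep(f,x["pixel"])[0],3).tolist()) for x in o[:4]])
E
```

```text
pics
top [ 0.2890239  -0.0495597   1.17334393] 0.013926572625139163
jig [([220.0, 186.0], 0.95, [0.563, 0.048, 0.011]), ([239.0, 191.0], 0.71, [0.546, -0.011, 0.021]), ([208.0, 187.0], 0.57, [0.559, 0.086, 0.01])]
rail_mid [([222.0, 171.0], 0.75, [0.613, 0.043, 0.006])]
stop_face [([182.0, 188.0], 0.88, [0.549, 0.16, 0.039]), ([220.0, 171.0], 0.22, [0.61, 0.049, 0.014])]
bush_top [([184.0, 184.0], 0.75, [0.559, 0.155, 0.041]), ([184.0, 187.0], 0.57, [0.553, 0.157, 0.036])]
blank [([364.0, 253.0], 0.92, [0.363, -0.387, 0.01]), ([235.0, 184.0], 0.7, [0.567, 0.001, 0.023]), ([317.0, 203.0], 0.56, [0.512, -0.251, 0.013]), ([350.0, 217.0], 0.44, [0.468, -0.346, 0.019])]
blank_center [([362.0, 256.0], 0.96, [0.355, -0.38, 0.01]), ([237.0, 187.0], 0.74, [0.557, -0.005, 0.024]), ([318.0, 206.0], 0.68, [0.505, -0.254, 0.01])]
catch_pivot [([187.0, 196.0], 0.72, [0.528, 0.146, 0.024])]
catch_tooth [([207.0, 187.0], 0.68, [0.559, 0.088, 0.011]), ([240.0, 186.0], 0.23, [0.559, -0.013, 0.025])]
drilled_plate [([373.0, 185.0], 0.86, [0.572, -0.424, 0.012]), ([190.0, 185.0], 0.66, [0.56, 0.138, 0.0
[... 873 characters left out ...]
.0], 0.84, [0.495, -0.272, 0.012]), ([261.0, 194.0], 0.81, [0.57, -0.004, 0.022])]
blank_center [([278.0, 253.0], 0.75, [0.508, -0.253, 0.015]), ([248.0, 309.0], 0.65, [0.371, -0.391, 0.013]), ([262.0, 198.0], 0.61, [0.564, -0.023, 0.024])]
catch_pivot [([230.0, 177.0], 0.61, [0.523, 0.139, 0.013])]
catch_tooth [([244.0, 180.0], 0.64, [0.558, 0.106, 0.011])]
drilled_plate [([342.0, 295.0], 0.65, [0.579, -0.436, 0.01])]
caliper [([202.0, 153.0], 0.62, [0.491, 0.341, 0.008])]
bolt_m12 [([348.0, 254.0], 0.55, [0.675, -0.314, 0.001])]
spark_plug [([285.0, 291.0], 0.53, [0.473, -0.363, 0.001]), ([348.0, 250.0], 0.38, [0.674, -0.312, 0.011])]
nut_m16 [([353.0, 263.0], 0.44, [0.659, -0.36, 0.014])]
```

View pics/top.png

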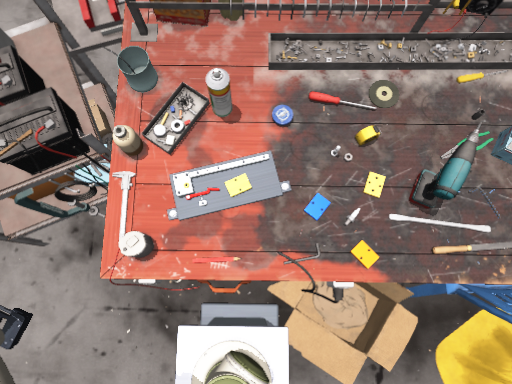

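View pics/side.png

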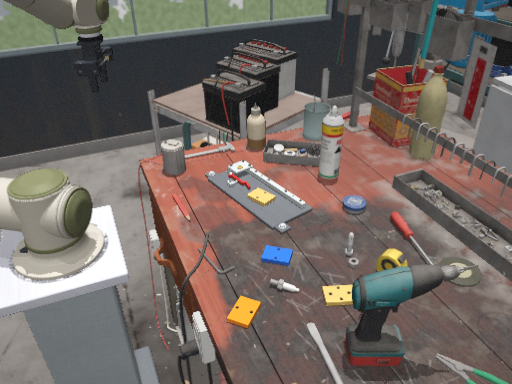

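The top view shows yellow plates at (237,185) on the jig, (374,184) with four holes and (364,254), and a blue one at (317,206). The side view agrees: on-jig plate at (262,196), blue (277,256), orange (244,312), drilled plate (338,295). The blank is the one on the jig. Next I'll take close crops.

```bash
cat > fit.py <<'E'
from h import *
from scipy.optimize import minimize, least_squares
def W(p,P):  # jig mm -> world
    P=np.atleast_2d(np.array(P,float))/1000;c,s=np.cos(p[2]),np.sin(p[2])
    return np.c_[p[0]+c*P[:,0]-s*P[:,1],p[1]+s*P[:,0]+c*P[:,1],P[:,2]]
def J(p,X):
    X=np.atleast_2d(X);c,s=np.cos(p[2]),np.sin(p[2]);d=X[:,:2]-p[:2]
    return np.c_[c*d[:,0]+s*d[:,1],-s*d[:,0]+c*d[:,1],X[:,2]]*1000
E
python3 - <<'E'
from fit import *
f=viewer.grab_frame("top");g=viewer.grab_frame("side")
cv2.imwrite("pics/ct.png",cv2.resize(f["image"][147:225,165:295],None,fx=6,fy=6,interpolation=cv2.INTER_CUBIC))
cv2.imwrite("pics/cs.png",cv2.resize(g["image"][155:235,200:320],None,fx=6.5,fy=6.5,interpolation=cv2.INTER_CUBIC))
for n,x in(("t",f),("s",g)):
    np.savez(n+".npz",**{k:v for k,v in x.items() if k!="shot"})
    for l in("jig","blank","catch"):
        for i,o in enumerate(viewer.outline_of(x,l)[:4]):
            m=o["mask"];ys,xs=np.nonzero(m);print(n,l,i,round(o["conf"],2),m.sum(),xs.min(),xs.max(),ys.min(),ys.max(), np.round(cv2.minAreaRect(np.c_[xs,ys].astype(np.float32))[2],1)); np.save(f"m_{n}_{l}_{i}.npy",m)
E
```

```text
t jig 0 0.84 4795 167 290 150 219 76.5
t blank 0 0.96 428 351 378 240 267 45.0
t blank 1 0.94 359 225 249 173 195 63.4
t blank 2 0.94 381 304 329 193 218 38.7
t catch 0 0.65 4817 167 289 151 219 76.0
t catch 1 0.53 114 186 217 188 199 71.6
s jig 0 0.62 3185 205 312 159 232 34.4
s jig 1 0.29 153 345 353 232 254 90.0
s blank 0 0.93 706 227 260 296 327 26.6
s blank 1 0.83 460 261 292 246 264 9.5
s blank 2 0.66 286 248 275 189 204 26.6
s catch 0 0.58 578 323 352 284 306 84.3
s catch 1 0.41 125 228 249 172 188 32.7
```

View pics/ct.png

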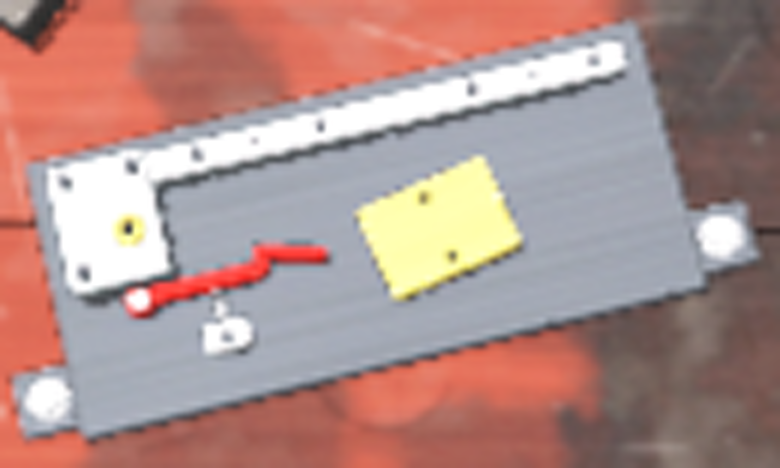

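View pics/cs.png

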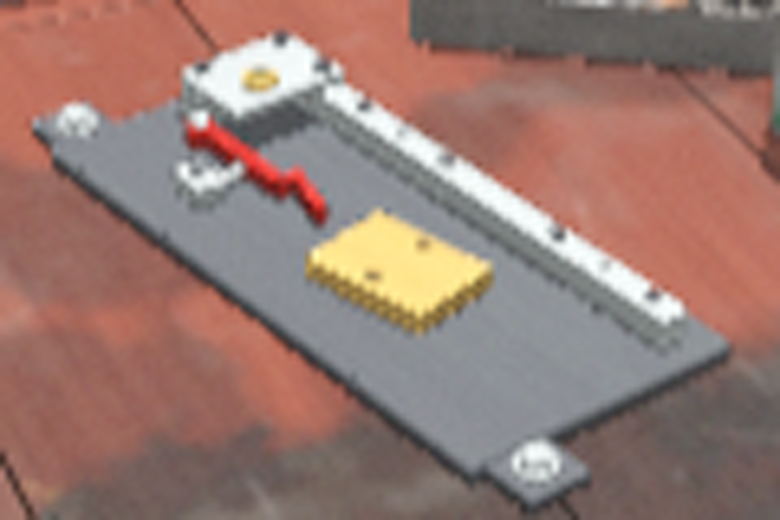

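Crops: on the jig, the blank with two holes is at top pixel ~(237,185), turned ~10° from the rail. The catch tooth is near (219,189), the bush at (186,185). Choice confirmed: the yellow two-hole plate on the jig.

```bash
cat > run.py <<'E'
from fit import *
f=dict(np.load("t.npz"));g=dict(np.load("s.npz"))
T=lambda a:(np.array(a,float)+.5)/6-.5+[165,147]
S=lambda a:(np.array(a,float)+.5)/6.5-.5+[200,155]
tj=[((75,150,10),(32,163)),((75,-180,10),(633,22)),((-75,-180,10),(708,287)),((-75,150,10),(90,438)),((20,101,40),(128,229)),((-5,86,34),(172,272)),((61,136,34),(48,172)),((45,-165,26),(625,70)),((-14,105,21),(138,300))]
sj=[((75,-180,10),(728,348)),((-75,-180,10),(475,470)),((-75,150,10),(55,158)),((20,101,40),(262,79)),((45,-165,26),(665,325))]
tb=[(357,213),(483,156),(522,241),(400,299)]
sb=[(308,258),(380,210),(492,265),(420,320)]
def solve(use):
    def res(p):
        e=[]
        if 't' in use: e.append(proj(f,W(p,[a for a,_ in tj]))-T([b for _,b in tj])-p[3:5])
        if 's' in use: e.append(proj(g,W(p,[a for a,_ in sj]))-S([b for _,b in sj])-p[5:7])
        return np.r_[np.vstack(e).ravel(),p[3:]]
    s=least_squares(res,[.56,.03,.2,0,0,0,0],loss="soft_l1");return s.x,res(s.x)
if __name__=="__main__":
  for u in("t","s","ts"):
    p,e=solve(u);print(u,p.round(4),e.round(1))
  def bl(q,n):
    c,s=np.cos(q[2]),np.sin(q[2])
    L=np.array([(25,35),(25,-35),(-25,-35),(-25,35)])/1000
    return np.c_[q[0]+c*L[:,0]-s*L[:,1],q[1]+s*L[:,0]+c*L[:,1],np.full(4,.022)]
  for u in("t","s","ts"):
    def rb(q):
        e=[]
        if 't' in u:e.append(proj(f,bl(q,0))-T(tb)[[0,1,2,3]]-p[3:5])
        if 's' in u:e.append(proj(g,bl(q,0))-S(sb)-p[5:7])
        return np.vstack(e).ravel()
    # orders
    best=None
    import itertools
    for a in range(4):
      for b in range(4):
        for d1 in(1,-1):
          for d2 in (1,-1):
            def rr(q):
                e=[]
                B=bl(q,0)
                if 't' in u:e.append(proj(f,B)-np.roll(T(tb)[::d1],a,0)-p[3:5])
                if 's' in u:e.append(proj(g,B)-np.roll(S(sb)[::d2],b,0)-p[5:7])
                return np.vstack(e).ravel()
            s=least_squares(rr,[.567,.0,p[2]+.17])
            if best is None or s.cost<best.cost-1e-6:best=s
    q=best.x;print("blank",u,q.round(4),best.fun.round(1),"jig",J(p,[[q[0],q[1],.016]]).round(1),"ang",np.degrees(q[2]-p[2]).round(1))
    print(J(p,bl(q,0)).round(1)[:,:2].tolist())
  print("p",p[:3].tolist())
E
python3 run.py
```

```text
t [ 0.5654  0.0459  0.2547  0.0193 -0.1204  0.      0.    ] [-1.3  0.1  0.9 -0.6  0.6  0.2 -1.2  0.6  0.2 -0.1 -0.3 -0.2 -0.2 -0.2
  0.2 -0.2  0.5  0.3  0.  -0.1  0.   0. ]
s [ 0.5681  0.0462  0.2537  0.      0.     -0.0491 -0.5901] [ 1.4 -0.3 -0.3  0.9 -0.9 -1.   0.1 -0.3  0.   0.1  0.   0.  -0.  -0.6]
ts [ 0.5666  0.0457  0.255   0.0804 -0.4534 -0.3529 -0.4499] [-1.3  0.1  0.9 -0.6  0.6  0.2 -1.2  0.5  0.2 -0.2 -0.3 -0.3 -0.2 -0.2
  0.2 -0.3  0.5  0.3  1.3 -0.2 -0.3  0.9 -1.1 -1.  -0.1 -0.3 -0.   0.1
  0.1 -0.5 -0.4 -0.4]
blank t [ 0.5671 -0.0078  0.4568] [ 0.2 -0.  -0.3  0.   0.2  0.  -0.1 -0. ] jig [[-13. -52.  16.]] ang 11.6
[[4.5, -12.7], [18.5, -81.2], [-30.4, -91.3], [-44.5, -22.7]]
blank s [ 0.5679 -0.0046 -2.7121] [ 0.1 -0.8 -0.4 -0.1 -0.   0.4  0.3  0.5] jig [[-11.4 -49.   16. ]] ang -170.0
[[-30.0, -87.9], [-42.1, -18.9], [7.1, -10.2], [19.3, -79.2]]
blank ts [ 0.5672 -0.0069  0.4453] [-0.1 -0.2 -0.4  0.1 -0.1  0.2 -0.6 -0.1 -0.2  0.9  0.5  0.8  0.4 -0.3
 -0.3  0.4] jig [[-12.7 -51.1  16. ]] ang 10.9
[[5.2, -12.0], [18.5, -80.8], [-30.6, -90.2], [-43.9, -21.5]]
p [0.5665833007261234, 0.045745523769837634, 0.25501231640340494]
```

```bash
cat > plan.py <<'E'
import sys
from fit import *
P=[.5662,.0458,.2548]
def show(jx,jy,z,yaw=0.,sgn=None):
    s=r.observe();R0=Rn.from_rotvec(s["tool_rot"]);pos=np.array(s["eef_pos"])
    g=W(P,[jx,jy,z])[0]; X=R0.as_matrix()
    best=None
    for h in(0,np.pi):
        a=P[2]+yaw+h; y=np.array([np.cos(a),np.sin(a),0]);zz=np.array([0,0,-1.]);x=np.cross(y,zz)
        rv=(R0.inv()*Rn.from_matrix(np.c_[x,y,zz])).as_rotvec()
        if best is None or np.linalg.norm(rv)<np.linalg.norm(best):best=rv
    print("t",round(s["time_s"],2),"at jig",J(P,[pos])[0].round(1),"goal w",g.round(4),"F",np.round(s["ft_force"],1),"w",round(s["width"],4))
    print("shift/0.5:",(X.T@(g-pos)/.5).round(4),"turn/45:",(best/(np.pi/4)).round(4),"q",np.round(s["q"],2))
    print("tool axes in jig: x",(Rn.from_euler('z',-P[2]).as_matrix()@X)[:,0].round(3),"y",(Rn.from_euler('z',-P[2]).as_matrix()@X)[:,1].round(3))
if __name__=="__main__": show(*map(float,sys.argv[1:]))
E
python3 plan.py -68 -50 .12
```

```text
t 1.8 at jig [-229.9  538.7  238.7] goal w [ 5.13e-01 -1.97e-02  1.00e-04] F [ 0.7 -0.1  0.4] w 0.0881
shift/0.5: [-0.9647 -0.7485  0.4772] turn/45: [-1.0000e-04 -0.0000e+00  1.1819e+00] q [ 0.97  0.38  1.3   0.    1.46 -0.22]
tool axes in jig: x [-0.801  0.599  0.   ] y [ 0.599  0.801 -0.   ]
```

>>> servo_tool(moves="-0.12 -0.09 0 0 0 0.18; -0.24 -0.18 0 0 0 0.36; -0.36 -0.28 0.03 0 0 0.54; -0.48 -0.37 0.06 0 0 0.72; -0.6 -0.46 0.1 0 0 0.9; -0.72 -0.56 0.15 0 0 1; -0.84 -0.65 0.2 0 0 1; -0.965 -0.748 0.237 0 0 1", fingers=0)

```text
time_s: 2.6
eef_pos: [0.4057, 0.1671, 0.177]
tool_rot: [1.739, 2.616, 0.001]
ft_force: [2.2, -0.1, 0.8]
width: 0.026
finger_force: 0.0
```

```bash
python3 plan.py -70 -50 60
```

```text
t 2.6 at jig [-124.7  157.8  177. ] goal w [ 0.5111 -0.0202  0.06  ] F [ 2.2 -0.1  0.8] w 0.026
shift/0.5: [-0.427   0.0491  0.2342] turn/45: [0.0011 0.0002 0.1817] q [ 0.12  0.25  1.69  0.    1.2  -0.28]
tool axes in jig: x [-0.142  0.99  -0.   ] y [0.99  0.142 0.001]
```

>>> servo_tool(moves="0 0 0 0 0 0.18; 0 0 0 0 0 0.18; 0 0 0 0 0 0.18")

```text
time_s: 2.9
eef_pos: [0.4049, 0.1693, 0.1774]
tool_rot: [1.915, 2.49, 0.0]
ft_force: [-0.3, -0.4, 0.6]
width: 0.0021
finger_force: 0.0
```

```bash
python3 plan.py -70 -50 60
```

```text
t 2.9 at jig [-125.   160.2  177.4] goal w [ 0.5111 -0.0202  0.06  ] F [-0.3 -0.4  0.6] w 0.0021
shift/0.5: [-0.4209  0.1079  0.2349] turn/45: [ 0.0004 -0.0001  0.0063] q [ 0.12  0.25  1.69  0.    1.2  -0.13]
tool axes in jig: x [-0.005  1.     0.   ] y [1.    0.005 0.   ]
```

>>> servo_tool(moves="-0.1 0.02 0.03 0 0 0.006; -0.2 0.05 0.08 0 0 0.006; -0.3 0.08 0.14 0 0 0.006; -0.38 0.1 0.2 0 0 0.006; -0.421 0.108 0.235 0 0 0.006; -0.421 0.108 0.235 0 0 0.006; -0.421 0.108 0.235 0 0 0.006; -0.421 0.108 0.235 0 0 0.006")

```text
time_s: 3.7
eef_pos: [0.5105, -0.0195, 0.0607]
tool_rot: [1.921, 2.485, 0.001]
ft_force: [-0.6, -0.0, -0.3]
width: 0.0004
finger_force: 0.0
```

```bash
python3 plan.py -70 -50 13; python3 - <<'E'
from fit import *
f=viewer.grab_frame("top");g=viewer.grab_frame("side")
a=cv2.resize(f["image"][145:225,165:295],None,fx=4,fy=4,interpolation=cv2.INTER_CUBIC)
b=cv2.resize(g["image"][155:235,200:330],None,fx=4,fy=4,interpolation=cv2.INTER_CUBIC)
cv2.imwrite("pics/c1.png",np.vstack([a,b])[:600])
E
```

```text
t 3.7 at jig [-70.4 -49.1  60.7] goal w [ 0.5111 -0.0202  0.013 ] F [-0.6 -0.  -0.3] w 0.0004
shift/0.5: [-0.0017  0.0007  0.0954] turn/45: [ 0.0012  0.0005 -0.0001] q [-0.27  0.52  1.66  0.    0.96 -0.53]
tool axes in jig: x [ 0.  1. -0.] y [ 1.    -0.     0.001]
```

View pics/c1.png

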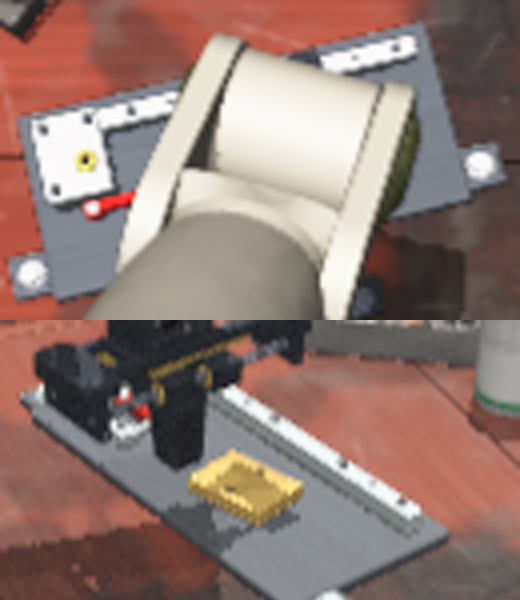

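The side view shows the shut fingers at crop (180,435), on the robot side of the blank, with the plate untouched at (247,488). I'll descend and push towards the rail.

>>> servo_tool(moves="0 0 0.03 0 0 0; 0 0 0.06 0 0 0; 0 0 0.09 0 0 0; 0 0 0.095 0 0 0; 0 0 0.095 0 0 0")

```text
time_s: 4.3
eef_pos: [0.5106, -0.0204, 0.0128]
tool_rot: [1.924, 2.483, 0.0]
ft_force: [0.1, -0.6, 0.8]
width: 0.0006
finger_force: 0.0
```

>>> servo_tool(moves="0 0.005 0 0 0 0; 0 0.01 0 0 0 0; 0 0.015 0 0 0 0; 0 0.02 0 0 0 0; 0 0.025 0 0 0 0; 0 0.03 0 0 0 0; 0 0.035 0 0 0 0; 0 0.04 0 0 0 0")

```text
time_s: 5.1
eef_pos: [0.5297, -0.0159, 0.0121]
tool_rot: [-1.925, -2.482, 0.001]
ft_force: [-2.2, 0.1, 0.4]
width: 0.0001
finger_force: 1.0
```

```bash
python3 plan.py -22 -50 13
```

```text
t 5.1 at jig [-50.9 -50.5  12.1] goal w [ 0.5575 -0.0081  0.013 ] F [-2.2  0.1  0.4] w 0.0001
shift/0.5: [ 0.0012  0.0577 -0.0018] turn/45: [-0.0014 -0.0006 -0.0041] q [-0.25  0.62  1.64 -0.    0.88 -0.51]
tool axes in jig: x [0.003 1.    0.   ] y [ 1.    -0.003 -0.001]
```

>>> servo_tool(moves="0 0.005 0 0 0 0; 0 0.01 0 0 0 0; 0 0.015 0 0 0 0; 0 0.02 0 0 0 0; 0 0.025 0 0 0 0; 0 0.03 0 0 0 0")

```text
time_s: 5.7
eef_pos: [0.5447, -0.0122, 0.0122]
tool_rot: [-1.925, -2.482, -0.0]
ft_force: [-1.1, 0.0, 0.2]
width: 0.0002
finger_force: 0.7
```

>>> servo_tool(moves="0 0.004 0 0 0 0; 0 0.008 0 0 0 0; 0 0.012 0 0 0 0; 0 0.016 0 0 0 0; 0 0.016 0 0 0 0")

```text
time_s: 6.2
eef_pos: [0.5527, -0.0103, 0.0123]
tool_rot: [1.925, 2.482, 0.001]
ft_force: [-0.7, -0.4, -0.2]
width: 0.0002
finger_force: 0.0
```

```bash
python3 plan.py -22 -50 13
```

```text
t 6.2 at jig [-27.2 -50.9  12.3] goal w [ 0.5575 -0.0081  0.013 ] F [-0.7 -0.4 -0.2] w 0.0002
shift/0.5: [ 0.0018  0.0105 -0.0014] turn/45: [ 0.0008  0.0003 -0.0042] q [-0.23  0.65  1.58  0.    0.91 -0.48]
tool axes in jig: x [ 0.003  1.    -0.   ] y [ 1.    -0.003  0.001]
```

>>> servo_tool(moves="0 0.004 0 0 0 0; 0 0.008 0 0 0 0; 0 0.012 0 0 0 0; 0 0.012 0 0 0 0")

```text
time_s: 6.6
eef_pos: [0.5584, -0.0088, 0.0123]
tool_rot: [1.925, 2.482, 0.001]
ft_force: [-0.5, -0.2, -0.1]
width: 0.0005
finger_force: 0.1
```

>>> servo_tool(moves="0 0.002 0 0 0 0; 0 0.004 0 0 0 0; 0 0.006 0 0 0 0; 0 0.006 0 0 0 0")

```text
time_s: 7.0
eef_pos: [0.5603, -0.0082, 0.0122]
tool_rot: [-1.924, -2.482, 0.002]
ft_force: [-5.8, -2.1, 3.4]
width: 0.0003
finger_force: 2.8
```

```bash
python3 plan.py -22 -50 13;python3 - <<'E'
from fit import *
g=viewer.grab_frame("side")
cv2.imwrite("pics/c2.png",cv2.resize(g["image"][160:235,220:320],None,fx=7,fy=7,interpolation=cv2.INTER_CUBIC))
E
```

```text
t 7.0 at jig [-19.3 -50.8  12.2] goal w [ 0.5575 -0.0081  0.013 ] F [-5.8 -2.1  3.4] w 0.0003
shift/0.5: [ 0.0016 -0.0054 -0.0015] turn/45: [-0.0022 -0.0002 -0.004 ] q [-0.23  0.66  1.55 -0.    0.93 -0.48]
tool axes in jig: x [0.003 1.    0.   ] y [ 1.    -0.003 -0.002]
```

View pics/c2.png

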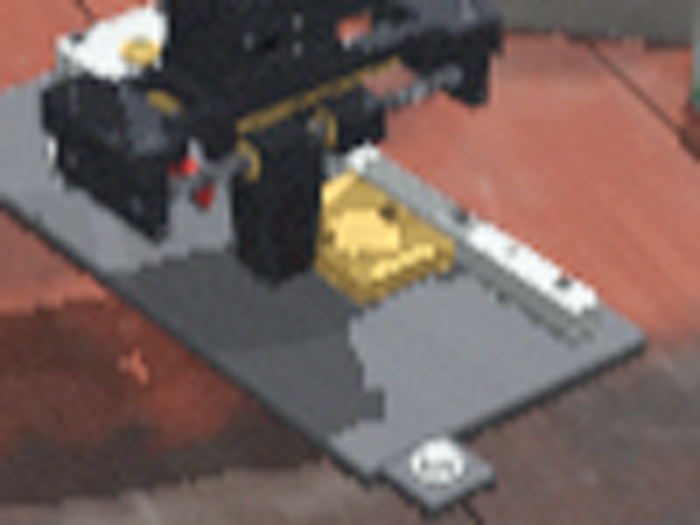

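The plate now lies against the rail on its right side: rear corner at crop (450,250), finger at (275,220). I'll press slightly harder to make sure it is flat.

>>> servo_tool(moves="0 0.001 0 0 0 0; 0 0.002 0 0 0 0; 0 0.002 0 0 0 0")

```text
time_s: 7.35
eef_pos: [0.5605, -0.0082, 0.0122]
tool_rot: [-1.923, -2.481, 0.004]
ft_force: [-9.2, -4.6, 4.7]
width: 0.0005
finger_force: 5.1
```

>>> servo_tool(moves="0 0.001 0 0 0 0; 0 0.002 0 0 0 0; 0 0.002 0 0 0 0")

```text
time_s: 7.65
eef_pos: [0.5606, -0.0082, 0.0122]
tool_rot: [-1.922, -2.48, 0.007]
ft_force: [-12.5, -7.0, 8.5]
width: 0.0004
finger_force: 7.5
```

```bash
python3 plan.py -22 -50 13
```

```text
t 7.65 at jig [-19.1 -50.8  12.2] goal w [ 0.5575 -0.0081  0.013 ] F [-12.5  -7.    8.5] w 0.0004
shift/0.5: [ 0.0017 -0.0059 -0.0015] turn/45: [-0.0075 -0.0008 -0.0038] q [-0.22  0.66  1.55 -0.    0.94 -0.48]
tool axes in jig: x [0.003 1.    0.001] y [ 1.    -0.003 -0.006]
```

>>> servo_tool(moves="0 -0.02 0 0 0 0; 0 -0.04 0 0 0 0; 0 -0.05 -0.02 0 0 0; 0 -0.05 -0.07 0 0 0; 0 -0.05 -0.12 0 0 0; 0 -0.05 -0.12 0 0 0")

```text
time_s: 8.25
eef_pos: [0.5402, -0.0141, 0.0757]
tool_rot: [1.921, 2.478, 0.005]
ft_force: [-0.3, 0.4, 0.6]
width: 0.0002
finger_force: 0.0
```

```bash
python3 plan.py 23 -118 60
```

```text
t 8.25 at jig [-40.3 -51.4  75.7] goal w [ 0.6182 -0.0626  0.06  ] F [-0.3  0.4  0.6] w 0.0002
shift/0.5: [-0.1326  0.1267  0.0326] turn/45: [ 0.0077  0.0039 -0.0041] q [-0.25  0.54  1.56  0.    1.04 -0.5 ]
tool axes in jig: x [ 0.003  1.    -0.003] y [ 1.    -0.003  0.006]
```

>>> servo_tool(moves="-0.06 0.05 0 0.008 0.004 -0.004; -0.12 0.1 0 0.008 0.004 -0.004; -0.133 0.127 0.03 0.008 0.004 -0.004; -0.133 0.127 0.033 0.008 0.004 -0.004; -0.133 0.127 0.033 0.008 0.004 -0.004; -0.133 0.127 0.033 0.008 0.004 -0.004")

```text
time_s: 8.85
eef_pos: [0.616, -0.0618, 0.056]
tool_rot: [-1.917, -2.481, 0.005]
ft_force: [-0.1, -0.3, -0.4]
width: 0.0002
finger_force: 0.0
```

```bash
python3 plan.py 23 -118 13;python3 - <<'E'
from fit import *
P=[.5662,.0458,.2548]
f=viewer.grab_frame("top");g=viewer.grab_frame("side")
b=cv2.resize(g["image"][160:235,220:330],None,fx=5,fy=5,interpolation=cv2.INTER_CUBIC)
a=cv2.resize(f["image"][150:195,190:300],None,fx=5,fy=5,interpolation=cv2.INTER_CUBIC)
cv2.imwrite("pics/c3.png",np.vstack([b,a]))
# plate points in side from its outline
for o in viewer.outline_of(g,"blank")[:4]:
    m=o["mask"];ys,xs=np.nonzero(m)
    X=J(P,atz(g,np.c_[xs,ys],.022)) ; print(o["conf"],m.sum(),X[:,:2].min(0).round(),X[:,:2].max(0).round())
E
```

```text
t 8.85 at jig [  21.  -116.7   56. ] goal w [ 0.6182 -0.0626  0.013 ] F [-0.1 -0.3 -0.4] w 0.0002
shift/0.5: [-0.0029  0.0045  0.086 ] turn/45: [-0.0086 -0.0045  0.0004] q [-0.29  0.68  1.33 -0.    1.14 -0.55]
tool axes in jig: x [-0.     1.     0.004] y [ 1.     0.    -0.007]
0.82 683 [-357. -419.] [-273. -343.]
0.69 462 [-186. -325.] [-103. -241.]
0.61 268 [ -12. -100.] [ 46. -21.]
```

View pics/c3.png

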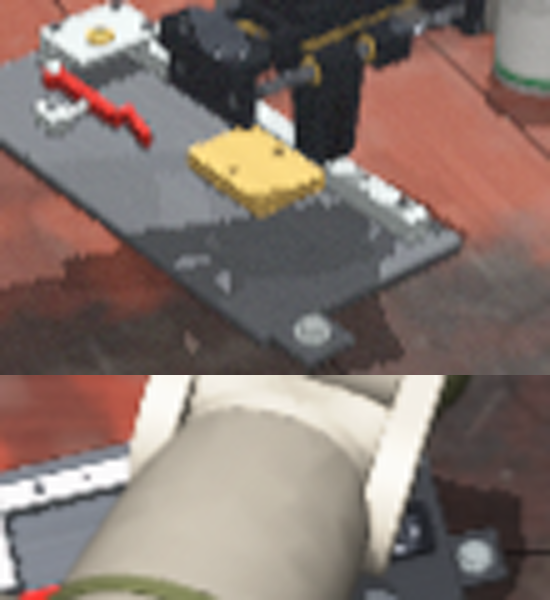

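The side crop shows the plate beside the rail: front-left corner (190,155), rear-left (262,203), rear-right (325,173). The catch is ahead of it, still shut. I'll check these numerically.

```bash
python3 - <<'E'
from fit import *
P=[.5662,.0458,.2548];g=dict(np.load("s.npz"))
c=np.array([(190,150),(247,126),(325,172),(262,198)],float)
print(J(P,atz(g,(c+.5)/5-.5+[220,160]-[-.35,-.45],.022)).round(1)[:,:2].tolist())
E
```

```text
[[-2.6, -25.0], [41.0, -25.3], [45.2, -93.3], [-1.1, -91.4]]
```

>>> servo_tool(moves="-0.003 0.004 0.03 -0.009 -0.004 0; -0.003 0.004 0.06 -0.009 -0.004 0; -0.003 0.004 0.085 -0.009 -0.004 0; -0.003 0.004 0.085 -0.009 -0.004 0; -0.003 0.004 0.085 -0.009 -0.004 0")

```text
time_s: 9.5
eef_pos: [0.6188, -0.0632, 0.0136]
tool_rot: [1.921, 2.485, 0.001]
ft_force: [0.5, 0.1, 0.1]
width: 0.0004
finger_force: 0.0
```

```bash
python3 plan.py 23 -100 13
```

```text
t 9.5 at jig [  23.5 -118.8   13.6] goal w [ 0.6137 -0.0452  0.013 ] F [0.5 0.1 0.1] w 0.0004
shift/0.5: [ 0.0376 -0.0009  0.0011] turn/45: [ 0.0012  0.0001 -0.0001] q [-0.29  0.73  1.37  0.    1.04 -0.55]
tool axes in jig: x [ 0.  1. -0.] y [ 1.    -0.     0.001]
```

>>> servo_tool(moves="0.01 -0.005 0 0 0 0; 0.02 -0.005 0 0 0 0; 0.03 -0.005 0 0 0 0; 0.04 -0.005 0 0 0 0; 0.05 -0.005 0 0 0 0; 0.06 -0.005 0 0 0 0; 0.07 -0.005 0 0 0 0; 0.08 -0.005 0 0 0 0")

```text
time_s: 10.3
eef_pos: [0.6063, -0.0249, 0.0134]
tool_rot: [1.921, 2.485, 0.001]
ft_force: [0.1, -2.1, 2.1]
width: 0.0007
finger_force: 1.3
```

>>> servo_tool(moves="0.01 0 0 0 0 0; 0.02 0 0 0 0 0; 0.03 0 0 0 0 0; 0.04 0 0 0 0 0; 0.05 0 0 0 0 0; 0.06 0 0 0 0 0; 0.07 0 0 0 0 0; 0.08 0 0 0 0 0")

```text
time_s: 11.1
eef_pos: [0.5964, 0.0136, 0.0133]
tool_rot: [1.921, 2.484, 0.001]
ft_force: [2.1, -4.6, 2.1]
width: 0.0
finger_force: 2.3
```

```bash
python3 plan.py 21 36 13
```

```text
t 11.1 at jig [ 21.1 -38.8  13.3] goal w [0.5774 0.0859 0.013 ] F [ 2.1 -4.6  2.1] w 0.0
shift/0.5: [ 0.1496 -0.0002  0.0004] turn/45: [ 0.0017  0.0009 -0.0002] q [-0.18  0.7   1.45 -0.    0.99 -0.43]
tool axes in jig: x [ 0.     1.    -0.001] y [ 1.    -0.     0.001]
```

>>> servo_tool(moves="0.01 0 0 0 0 0; 0.02 0 0 0 0 0; 0.03 0 0 0 0 0; 0.04 0 0 0 0 0; 0.05 0 0 0 0 0; 0.06 0 0 0 0 0; 0.07 0 0 0 0 0; 0.08 0 0 0 0 0")

```text
time_s: 11.9
eef_pos: [0.5861, 0.0527, 0.0133]
tool_rot: [1.921, 2.485, 0.001]
ft_force: [2.6, -3.4, 2.3]
width: 0.0002
finger_force: 1.8
```

>>> servo_tool(moves="0.01 0 0 0 0 0; 0.02 0 0 0 0 0; 0.03 0 0 0 0 0; 0.04 0 0 0 0 0; 0.05 0 0 0 0 0; 0.05 0 0 0 0 0")

```text
time_s: 12.5
eef_pos: [0.5789, 0.0773, 0.013]
tool_rot: [-1.92, -2.485, 0.0]
ft_force: [-0.5, 0.2, 0.1]
width: 0.0004
finger_force: 0.0
```

```bash
python3 plan.py 21 36 13; python3 - <<'E'
from fit import *
g=viewer.grab_frame("side")
cv2.imwrite("pics/c4.png",cv2.resize(g["image"][155:215,210:300],None,fx=7,fy=7,interpolation=cv2.INTER_CUBIC))
E
```

```text
t 12.5 at jig [20.3 27.3 13. ] goal w [0.5774 0.0859 0.013 ] F [-0.5  0.2  0.1] w 0.0004
shift/0.5: [ 0.0174  0.0014 -0.    ] turn/45: [-0.0011 -0.0013  0.0006] q [-0.07  0.69  1.48  0.    0.97 -0.33]
tool axes in jig: x [-0.001  1.     0.001] y [ 1.     0.001 -0.001]
```

View pics/c4.png

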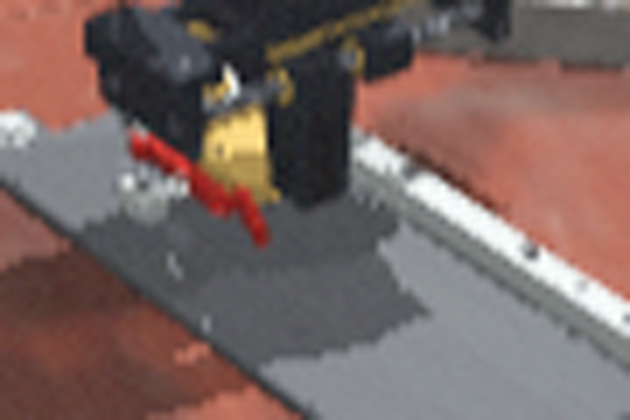

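The plate (crop (240,160)) is inside the corner. The catch tooth at (250,215) still rides on its side, so I'll keep pushing in small steps.

>>> servo_tool(moves="0.004 0 0 0 0 0; 0.008 0 0 0 0 0; 0.012 0 0 0 0 0; 0.014 0 0 0 0 0; 0.014 0 0 0 0 0")

```text
time_s: 13.05
eef_pos: [0.5778, 0.0835, 0.0131]
tool_rot: [-1.921, -2.485, -0.001]
ft_force: [-0.2, -0.3, 0.3]
width: 0.0004
finger_force: 0.0
```

>>> servo_tool(moves="0.002 0 0 0 0 0; 0.004 0 0 0 0 0; 0.004 0 0 0 0 0")

```text
time_s: 13.35
eef_pos: [0.5776, 0.0848, 0.0132]
tool_rot: [1.921, 2.485, 0.0]
ft_force: [0.2, -4.9, -0.2]
width: 0.0006
finger_force: 2.2
```

```bash
python3 plan.py 21 36 13
```

```text
t 13.35 at jig [20.8 34.8 13.2] goal w [0.5774 0.0859 0.013 ] F [ 0.2 -4.9 -0.2] w 0.0006
shift/0.5: [0.0023 0.0004 0.0004] turn/45: [ 0.0008  0.001  -0.0001] q [-0.06  0.69  1.48 -0.    0.97 -0.31]
tool axes in jig: x [ 0.     1.    -0.001] y [ 1.    -0.     0.001]
```

>>> servo_tool(moves="0.002 0 0 0 0 0; 0.004 0 0 0 0 0; 0.004 0 0 0 0 0")

```text
time_s: 13.65
eef_pos: [0.5776, 0.0849, 0.0133]
tool_rot: [1.919, 2.483, -0.003]
ft_force: [0.6, -14.6, -1.7]
width: 0.0001
finger_force: 7.2
```

>>> servo_tool(moves="0.002 0 0 0 0 0; 0.003 0 0 0 0 0; 0.003 0 0 0 0 0")

```text
time_s: 13.95
eef_pos: [0.5775, 0.0851, 0.0133]
tool_rot: [1.918, 2.482, -0.005]
ft_force: [1.7, -21.8, -1.3]
width: 0.0008
finger_force: 10.8
```

```bash
python3 plan.py 21 0 13
```

```text
t 13.95 at jig [20.9 35.1 13.3] goal w [0.5865 0.0511 0.013 ] F [  1.7 -21.8  -1.3] w 0.0008
shift/0.5: [-0.0703  0.0002  0.001 ] turn/45: [0.0008 0.0072 0.    ] q [-0.05  0.68  1.48 -0.01  0.97 -0.31]
tool axes in jig: x [-0.     1.    -0.006] y [1.    0.    0.001]
```

Firm stop at 22 N, with the rear end at jig y ≈ 44–45, so the plate looks home. I'll back off, rise and clear the view.

>>> servo_tool(moves="-0.02 0 0 0 0 0; -0.05 0 0 0 0 0; -0.08 0 0 0 0 0; -0.09 0 -0.05 0 0 0; -0.09 0 -0.15 0 0 0; -0.09 0 -0.25 0 0 0; -0.09 -0.05 -0.3 0 0 0; -0.09 -0.1 -0.3 0 0 0")

```text
time_s: 14.75
eef_pos: [0.5407, 0.0315, 0.1669]
tool_rot: [1.917, 2.48, 0.007]
ft_force: [0.4, -0.8, -1.1]
width: 0.0003
finger_force: 0.0
```

>>> servo_tool(moves="-0.08 -0.06 0 0 0 0; -0.16 -0.12 0 0 0 0; -0.24 -0.18 0 0 0 0; -0.32 -0.24 0 0 0 0; -0.4 -0.3 0 0 0 0; -0.48 -0.3 0 0 0 0; -0.55 -0.3 0 0 0 0; -0.55 -0.3 0 0 0 0")

```text
time_s: 15.55
eef_pos: [0.4638, -0.2758, 0.1629]
tool_rot: [1.925, 2.48, 0.001]
ft_force: [1.3, 1.3, -0.6]
width: 0.0007
finger_force: 0.0
```

```bash
python3 plan.py 21 0 13;python3 - <<'E'
from fit import *
P=[.5662,.0458,.2548]
f=viewer.grab_frame("top");g=viewer.grab_frame("side")
a=cv2.resize(f["image"][155:215,165:255],None,fx=6,fy=6,interpolation=cv2.INTER_CUBIC)
b=cv2.resize(g["image"][155:195,210:300],None,fx=6,fy=6,interpolation=cv2.INTER_CUBIC)
cv2.imwrite("pics/c5.png",np.vstack([a,b]))
for n,x in(("t",f),("s",g)):
  for l in("catch_tooth","blank_center"):
    print(n,l,[(round(o["conf"],2),J(P,atz(x,o["pixel"],.018))[0].round(0).tolist()) for o in viewer.tip_of(x,l)[:3]])
E
```

```text
t 15.55 at jig [-180.1 -285.5  162.9] goal w [0.5865 0.0511 0.013 ] F [ 1.3  1.3 -0.6] w 0.0007
shift/0.5: [0.573  0.3995 0.2996] turn/45: [ 0.0021  0.0018 -0.0051] q [-0.76  0.43  1.45  0.    1.26 -1.01]
tool axes in jig: x [ 0.004  1.    -0.001] y [ 1.    -0.004  0.002]
t catch_tooth [(0.58, [-2.0, 40.0, 18.0])]
t blank_center [(0.68, [-308.0, -357.0, 18.0])]
s catch_tooth []
s blank_center [(0.87, [-304.0, -377.0, 18.0]), (0.76, [-133.0, -281.0, 18.0]), (0.49, [12.0, 79.0, 18.0])]
```

View pics/c5.png

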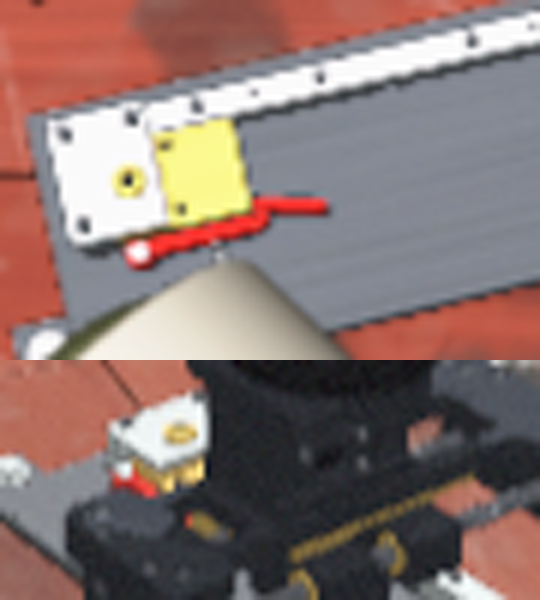

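The top crop shows the plate seated in the corner, flat on the rail, with its rear edge at about (245,165). The catch tooth is hooked behind it at (258,212), and the catch tip is at (327,206), the same pixel as when shut before loading. The arm is clear.

>>> servo_tool(moves="0 0 -0.04 0 0 0; 0 0 -0.08 0 0 0; 0 0 -0.08 0 0 0; 0 0 -0.08 0 0 0")

```text
time_s: 16.25
eef_pos: [0.4635, -0.2709, 0.2029]
tool_rot: [1.92, 2.486, 0.001]
ft_force: [-0.2, 0.8, -0.6]
width: 0.0006
finger_force: 0.0
```

```bash
python3 -c "
from cell import close_job
print(close_job())"
```

```text
the job is handed in; nothing more can be done
None
```

The brass plate is home in the corner, flat against the rail, with the catch shut behind it and the arm clear of the jig; the job was handed in at about 16 s, and no verdict came back.

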